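# Free the jammed plug-in unit

### The arm

A 6-joint arm with a two-finger parallel gripper is mounted at the origin on the work surface. World frame = base frame: x ahead of the robot, y to its left, z up, the work surface at z = 0. Lengths are in m, angles in rad, forces in N, time in s.
With the tool pointing down it reaches from about 0.225 to 0.875 m from the base axis. Payload 3.4 kg.
Tool frame: the origin (TCP) lies on the front face of the gripper's body, between the roots of the fingers; the fingertips stand 73 mm ahead of it and the grasp point (between the pads) lies 54 mm ahead of it (ctrl.tip_reach is the distance from the TCP to the fingertips, in m); z points along the fingers, y is the direction in which the jaws open and shut (so a half turn about z gives the same grasp; the last joint's range is limited). The gripper opens to 85 mm and grips with 20 to 120 N. Pads are 22 mm wide; open, the fingers measure 114 mm over their backs; the gripper's body (76 mm by 85 mm) begins 54 mm behind the grasp point. The pads swing forward as they close: fully open they stand 13 mm farther back than shut.
Start: joints at [-1.291, 0.276, 1.505, -0, 1.361, -0.121], TCP at [0.224, -0.529, 0.304] pointing down, gripper open.
Joint ranges: [-2.89, 2.89], [-0.75, 2.08], [0.22, 2.7], [-1.18, 4.32], [0.11, 2.71], [-2.7, 2.7]. Speed limits (rad/s): [2.57, 2.57, 3.14, 3.14, 3.14, 3.14].

### API

Orientations are given as a rotation vector (axis times angle).
In Python, from plant import ctrl gives the robot as it stands. The module is installed in compiled form; this text tells all that it offers.
- The arm moves only by the tool apply_moves, never from a script. Its argument "increments" is text: rows parted by semicolons, each of 5 numbers parted by spaces: the opening, from 0 (shut) to 1 (fully open), then the shift along the world's x, y, z in cm, then the turn about the world's z in degrees. In form: grip tx ty tz spin; .... A call has 1 to 20 rows; each row shifts and turns the pose as measured when the row begins; what a row does not reach is not made up. A row lasts 1/8 s, in which the tool goes at most 62.5 mm and 10.7 degrees, less where a joint would pass 70% of its speed; a pose out of reach is approached as far as the arm can. A call with a gripper value outside its range is refused whole. The fingers move at their own pace and stop on an object; "force" is the grip in N (left out, the last holds). Time passes only in rows, so rows that do not move let the fingers close. It gives the time, the measured TCP pose, the force and the opening at its end, in the units of the state.
- ctrl.observe(): the state, without advancing time (a new reading comes with each control period).
- ctrl.snapshot(name): name is "scene" or "top" or "wrist"; returns the picture (420x560x3 uint8, red, green, blue); there is no depth.
- ctrl.get_calibration(name): a dict with "camera_matrix" (3x3 intrinsics, pixels), "origin" and "orientation" of the camera in the world. Camera axes: x right, y down, z forward; pixel columns grow to the right and rows downward; lengths in m; the calibration is good to about 2 mm. A picture is of the moment at which its call begins: read the wrist's pose just before it. get_calibration takes no time and is no camera call; for the wrist camera it gives the pose at the moment of the call.
- ctrl.finish_job(): hands the job in, once; it reports no verdict.
The state is a dict: "t": time; "joint_pos": joint angles; "qvel": joint speeds; "tau": joint torques, N m; "position": TCP position; "orientation": TCP orientation; "force": force on the tool from outside, world axes, zero at the start; "moment": the same for the moment, N m; "finger_gap": opening from 0.0 (shut) to 1.0 (fully open).
Only numpy, scipy, OpenCV 4.12 (cv2) and the standard library are available. Lean on these libraries where they do the work, as an engineer would, in place of code of your own. Each camera call takes 0.05 s, during which the arm holds its last target. There are 200 camera calls.

### The job

On this radio-fair table one of the two grey supply units has gone crooked in its open aluminium case: one end hangs on the inner ledge, the other has dropped to the floor, and its corners catch under the turned-in rims. Take that unit by its handle, turn it level inside the case so that its corners come free, then lift it straight out and set it down gently, upright and let go, on the middle of the black rubber mat. Leave the other unit, which stands level in its own case, where it is.

Things in the scene. Friction and masses are not known exactly. Their poses are not given: they have to be found in the camera images.
- unit: The crooked supply unit: grey box 130 (x) x 80 (y) x 80 (z) mm, about 0.6 kg. Origin: centre of its underside, z to its roof. A rigid handle bar along x, 72 long, 12 thick (y), 14 tall, has its centre 110 mm above the origin; 23 mm gap between roof and bar, posts at x = +/-30. Starts in the case tilted 28 degrees about its y axis, +x end up, handle leaning to the case's -x end.
- case: Its open case, fixed. Origin: centre of underside, z up. Outside 165 (x) x 108 (y) mm, inside 157 x 100, floor 4 thick; side walls 80 high, end walls 132 (windowed). Rims atop both x ends turn 7 in, underside 128 up: opening 143. A ledge on the +x wall, 14 deep, top 60 up, holds up the unit's +x end. Level, centred, underside 66 above the case origin, the unit clears ledge and rims by 6.
- mat: Black rubber mat lying flat, fixed to the table, 200 (x) x 150 (y) x 4 mm thick, origin at the centre of its underside. The unit is to stand on it.
- other_unit: The second supply unit, same make and size as the first, standing level in an identical second case. Origin at the centre of its underside. Not to be disturbed.
Mind the look-alikes: they are no part of the job. What is shaped like the case but red is not meant. Several things have the shape of the mat; the one meant has the colours described above.

How it is judged:
By the outcome, as a careful person would: the job done as asked, in the order asked, and still so for the second after the job is handed in, with the robot touching nothing.
It also fails if it takes over 51 s, if anything falls off the work surface, if the arm or the gripper's body presses on something with over 40 N, if the wrist force passes 120 N, or if a joint passes its speed limit or range.

## Working session

There is one attempt and no reset: what is moved stays moved. The work goes in short steps, Python scripts to look and compute and a tool call to move; the robot and the scene stay as the last step left them, time stands still between calls to the robot, and variables do not carry over. Pictures are saved under pics/ and viewed, about 8 in all and at most 12, crops included, and the job is handed in when it is done.

Besides the shell and the picture viewer there is one more tool, called after "Emit:" as name(argument=value, ...) on one line, values as JSON. apply_moves: Moves the arm, as the interface text tells. Its arguments: {"type":"object","properties":{"increments":{"type":"string"},"force":{"type":"number"}},"required":["increments"]}

```bash
mkdir -p pics; cat > h.py <<'E'
import numpy as np, cv2
from plant import ctrl
def snap(n,f):
    c=ctrl.get_calibration(n); im=ctrl.snapshot(n); cv2.imwrite(f'pics/{f}.png',im[:,:,::-1]); return im,c
def ray(c,u,v,z=None):
    K=np.array(c['camera_matrix']);R=np.array(c['orientation']);o=np.array(c['origin'])
    if R.size==3: R=cv2.Rodrigues(R.astype(float))[0]
    d=R@np.linalg.inv(K)@np.array([u,v,1.]); 
    return (o,d) if z is None else o+d*(z-o[2])/d[2]
def proj(c,p):
    K=np.array(c['camera_matrix']);R=np.array(c['orientation']);o=np.array(c['origin'])
    if R.size==3: R=cv2.Rodrigues(R.astype(float))[0]
    q=K@R.T@(np.array(p)-o); return q[:2]/q[2]
E
python3 - <<'E'
from h import *
for n in('scene','top'):
    im,c=snap(n,n+'0'); print(c)
print(ctrl.observe())
a=cv2.imread('pics/scene0.png')
E
```

```text
{'camera_matrix': array([[384.43704423,   0.        , 279.11928471],
       [  0.        , 384.43704423, 206.48130547],
       [  0.        ,   0.        ,   1.        ]]), 'origin': array([ 0.80996451, -0.50698506,  0.93617225]), 'orientation': array([-2.49393403, -0.65838244,  0.17987811])}
{'camera_matrix': array([[465.41602756,   0.        , 280.98908775],
       [  0.        , 465.41602756, 208.54508001],
       [  0.        ,   0.        ,   1.        ]]), 'origin': array([ 0.41718612, -0.02810553,  1.5292829 ]), 'orientation': array([-2.18342034,  2.17694897, -0.09192259])}
{'t': 0.1, 'joint_pos': array([-1.29098906e+00,  2.76548776e-01,  1.50603205e+00, -9.64269343e-06,
        1.36072667e+00, -1.21015690e-01]), 'qvel': array([-1.08494382e-04, -5.74459952e-04, -3.88342300e-03, -9.22358285e-04,
       -3.02198902e-05,  2.41776861e-04]), 'tau': array([ 1.75359466e-03, -4.17698407e+01, -2.46404636e+01, -1.11881504e-04,
        5.75494225e-03,  1.44522943e-05]), 'position': array([ 0.22423311, -0.52907601,  0.30310625]), 'orientation': array([-3.07703776e+00, -6.25067937e-01,  2.28280434e-04]), 'force': array([ 0.60715209, -0.67839938,  0.34430336]), 'moment': array([0.0196274, 0.0541285, 0.0711722]), 'finger_gap': 1.000425422382872}
```

View pics/top0.png

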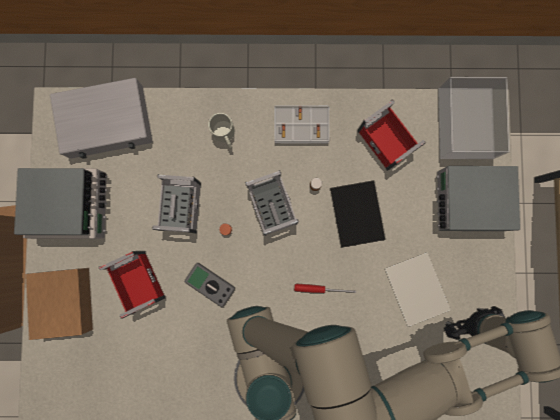

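View pics/scene0.png

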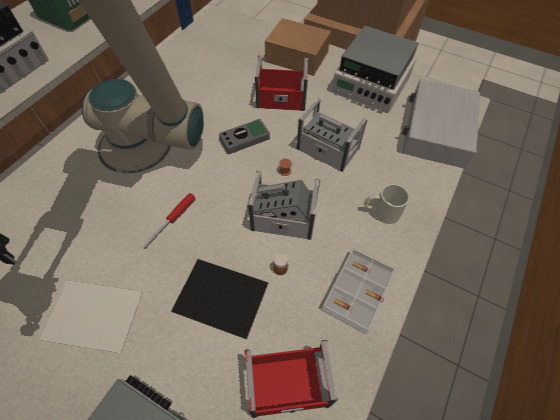

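The top view shows two aluminium cases, at about (180,205) and (272,204), with the black mat at (358,214). In the scene view the unit at (283,205) looks tilted. I'll zoom in on both.

```bash
python3 - <<'E'
from h import *
t=cv2.imread('pics/top0.png')[160:250,150:395]; s=cv2.imread('pics/scene0.png')[95:245,235:375]
cv2.imwrite('pics/z0.png',np.vstack([cv2.resize(t,(735,270),interpolation=cv2.INTER_CUBIC)]))
a=cv2.resize(s,None,fx=4,fy=4,interpolation=cv2.INTER_CUBIC)
b=cv2.resize(cv2.imread('pics/top0.png')[165:245,240:305],None,fx=3.6,fy=3.6,interpolation=cv2.INTER_CUBIC)
o=np.zeros((600,800,3),np.uint8);o[:,:560]=a;o[:288,562:562+234]=b
cv2.imwrite('pics/z0.png',o)
im=cv2.imread('pics/top0.png');c=ctrl.get_calibration('top')
m=(im.max(2)<50).astype(np.uint8);m[:, :325]=0;m[:,395:]=0;m[:175]=0;m[255:]=0
k=max(cv2.findContours(m,0,1)[0],key=cv2.contourArea);r=cv2.minAreaRect(k);print(r)
B=cv2.boxPoints(r);P=np.array([ray(c,*p,0.004) for p in B]);print(P,P.mean(0))
E
```

```text
((357.24932861328125, 213.5464324951172), (59.798118591308594, 44.13844299316406), 79.50852966308594)
[[ 0.61120198 -0.19268016  0.004     ]
 [ 0.63841409 -0.3363642   0.004     ]
 [ 0.4444832  -0.36939119  0.004     ]
 [ 0.41786234 -0.22713759  0.004     ]] [ 0.5279904  -0.28139329  0.004     ]
```

View pics/z0.png

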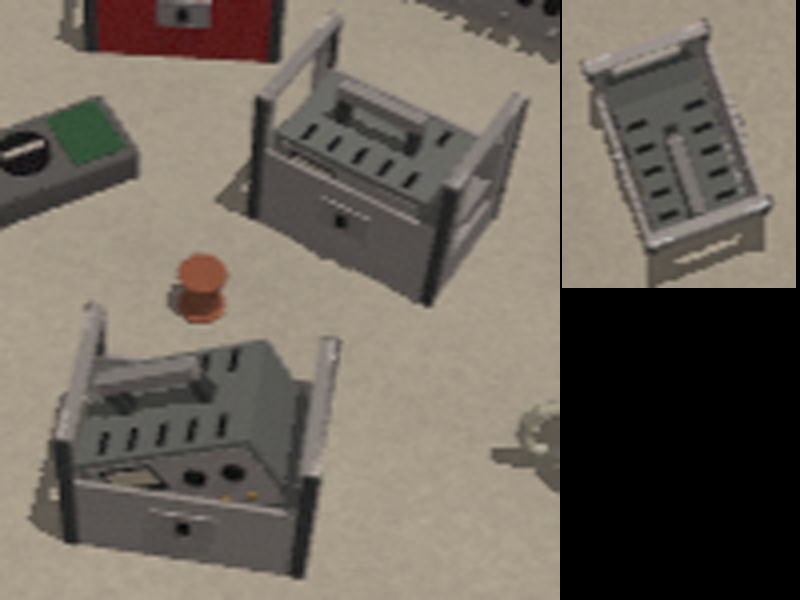

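The crooked unit is in the case near top-view (272,204). Its handle leans toward the robot-side rim, so the case's +x points away from the robot. Next I'll get the case pose from its rim ends at z=0.132 and go over it for a wrist look.

```bash
python3 - <<'E'
from h import *
c=ctrl.get_calibration('top')
P=np.array([ray(c,*p,0.132) for p in [(246.1,183.9),(280,172.8),(264.4,233),(297.8,221.4)]])
print(P, P.mean(0)); d=P[:2].mean(0)-P[2:].mean(0); e=P[0]+P[2]-P[1]-P[3]
print(np.degrees(np.arctan2(d[1],d[0])),np.linalg.norm(d),np.degrees(np.arctan2(-e[0],e[1])))
o=ctrl.observe();R=cv2.Rodrigues(o['orientation'])[0];print(R)
w=ctrl.get_calibration('wrist');print(w); print(R.T@(w['origin']-o['position']))
E
```

```text
[[ 0.60711945  0.07524265  0.132     ]
 [ 0.64135752 -0.02720854  0.132     ]
 [ 0.4588831   0.01902076  0.132     ]
 [ 0.4940134  -0.08116332  0.132     ]] [ 0.55034337 -0.00352711  0.132     ]
20.442780013907893 0.15772341781528446 18.897673988133278
[[ 9.20739468e-01  3.90177650e-01 -4.82650142e-04]
 [ 3.90177899e-01 -9.20738019e-01  1.64553662e-03]
 [ 1.97657275e-04 -1.70342993e-03 -9.99998530e-01]]
{'camera_matrix': array([[306.13514296,   0.        , 276.89222888],
       [  0.        , 306.13514296, 212.56592793],
       [  0.        ,   0.        ,   1.        ]]), 'origin': array([ 0.30015252, -0.49692773,  0.3732359 ]), 'orientation': array([ 2.38176225, -1.5775777 , -0.26240715])}
[ 8.24594126e-02 -9.75496605e-05 -7.01132880e-02]
```

Emit:
apply_moves(increments="1 2 4 0 0; 1 2.5 4.5 0 0; 1 2.5 4.5 0 0; 1 2.5 4.5 0 -1; 1 2.5 4.5 0 -1; 1 2.5 4.5 0 -1; 1 2.5 4.5 0 0; 1 2.5 4.5 0 0; 1 2.5 4.5 0 0; 1 2.5 4.5 0 0; 1 2.5 4.5 0 0; 1 1.3 2 0 0; 1 0 0 0 0", force=20)

```text
t: 1.72
position: [0.5115, -0.0016, 0.2978]
orientation: [-3.089, -0.537, 0.004]
force: [0.3, -0.4, 0.8]
finger_gap: 0.998
```

```bash
python3 - <<'E'
from h import *
im,c=snap('wrist','w1'); o=ctrl.observe(); print(o['position'],o['orientation'],o['t'],np.linalg.norm(o['qvel']))
E
```

```text
[ 0.51098245 -0.00226731  0.2977081 ] [-3.08942432 -0.5349567   0.00524737] 1.775 0.03827492346414278
```

View pics/w1.png

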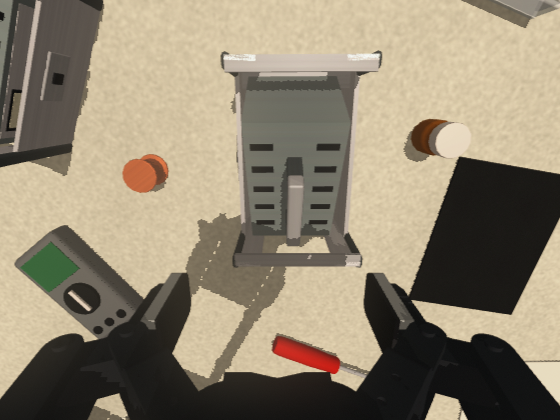

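The wrist view shows the case squarely: far rim ends at (222,58)/(381,58), near rim ends at (233,260)/(361,260), and the bar running from (296,175) to (295,243).

```bash
python3 - <<'E'
from h import *
c=ctrl.get_calibration('wrist'); o=ctrl.observe()
R=cv2.Rodrigues(o['orientation'])[0];yaw=np.degrees(np.arctan2(R[1,0],R[0,0]));print('yaw',yaw)
P=np.array([ray(c,*p,0.132) for p in [(222,54),(381,54),(233,265),(361,265)]])
ctr=P.mean(0);d=P[:2].mean(0)-P[2:].mean(0);e=P[0]+P[2]-P[1]-P[3]
cy=np.degrees(np.arctan2(d[1],d[0]))
print(P,ctr,cy,np.degrees(np.arctan2(-e[0],e[1])),np.linalg.norm(d),np.linalg.norm(P[0]-P[1]),np.linalg.norm(P[2]-P[3]))
A=ray(c,295.5,175,.1547);B=ray(c,295,243,.121);print('bar',A,B,(A+B)/2,np.degrees(np.arctan2(*(A-B)[1::-1])),np.linalg.norm((A-B)[:2]))
u=np.array([np.cos(np.radians(cy)),np.sin(np.radians(cy)),0])
print('handle pred',ctr-u*.035, 'in case x', (A-ctr)@u,(B-ctr)@u)
E
```

```text
yaw 19.647983896288626
[[ 0.60866574  0.07396848  0.132     ]
 [ 0.64546363 -0.02944911  0.132     ]
 [ 0.45427112  0.0189009   0.132     ]
 [ 0.49176963 -0.08512079  0.132     ]] [ 0.55004253 -0.00542513  0.132     ] 19.770447672571244 19.705479554692403 0.1636931388800351 0.10976922438746035 0.11057417682669755
bar [ 0.5505018  -0.00117486  0.1547    ] [ 0.48739871 -0.02648936  0.121     ] [ 0.51895026 -0.01383211  0.13785   ] 21.858729247619163 0.0679913492259864
handle pred [ 0.51710559 -0.01726397  0.132     ] in case x 0.0018698681154323468 -0.06607632584143068
```

Emit:
apply_moves(increments="1 0.3 -0.7 -3 0; 1 0.3 -0.6 -3 0; 1 0 0 -3 0; 1 0 0 0 0")

```text
t: 2.28
position: [0.5144, -0.0199, 0.206]
orientation: [-3.093, -0.529, 0.007]
force: [-0.5, 0.3, -0.5]
finger_gap: 0.999
```

Emit:
apply_moves(increments="1 0.2 0.5 -1.5 0; 1 0 0 -0.6 0; 1 0 0 0 0")

```text
t: 2.65
position: [0.5175, -0.0159, 0.1862]
orientation: [-3.095, -0.527, 0.001]
force: [0.6, -0.5, 1.0]
finger_gap: 1.001
```

```bash
python3 - <<'E'
from h import *
im,c=snap('wrist','w2'); o=ctrl.observe(); print(o['position'],o['orientation'],o['t'],o['force'])
E
```

```text
[ 0.5175911  -0.01586293  0.18638519] [-3.09497763e+00 -5.27265946e-01  6.10804344e-04] 2.7 [ 0.20116552  0.21368002 -0.0205396 ]
```

View pics/w2.png

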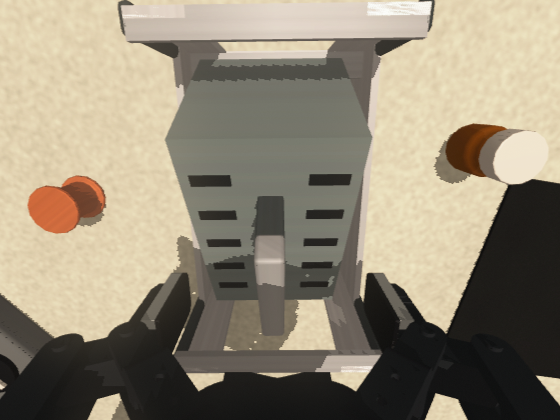

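The bar is centred between the open fingers (bar column about 271, finger mid about 277), and its far top edge is at row 237. I'm closing with a light grip.

Emit:
apply_moves(increments="0 0 0 0 0; 0 0 0 0 0; 0 0 0 0 0; 0 0 0 0 0; 0 0 0 0 0; 0 0 0 0 0", force=30)

```text
t: 3.45
position: [0.518, -0.0156, 0.1875]
orientation: [-3.095, -0.529, -0.002]
force: [-0.8, 0.5, 0.5]
finger_gap: 0.136
```

```bash
python3 - <<'E'
from h import *
c=ctrl.get_calibration('wrist'); o=ctrl.observe(); R=cv2.Rodrigues(o['orientation'])[0]
print(o['force'],o['moment'],o['finger_gap'])
for x in(-11,0,11): print(proj(c,o['position']+R@[x/1e3,0,.054]))
ctr=np.array([.55004,-.00543,0]);u=np.array([.941,.338,0]);g=o['position']+R@[0,0,.054]-ctr;print('case x,y,z',g@u,g@[-.338,.941,0],g[2])
A=ray(c,271,237,.1547);B=ray(c,271,262,.1495)
print((A-ctr)@u)
E
```

```text
[-0.84704292  0.46269623  0.49110207] [-0.06367575  0.07556597  0.07917566] 0.13610746178112465
[276.87512361 313.00232479]
[276.86896756 293.35033064]
[276.8625007  272.70612317]
case x,y,z -0.03350442755948175 0.0013685591100699448 0.13352475309423417
0.00439792474794374
```

Emit:
apply_moves(increments="0 0.3 0.1 0.4 0; 0 0.3 0.1 0.4 0; 0 0.3 0.1 0.4 0; 0 0.3 0.1 0.4 0; 0 0 0 0 0", force=30)

```text
t: 4.08
position: [0.5269, -0.0111, 0.2012]
orientation: [-3.092, -0.529, 0.016]
force: [-0.9, 0.4, -5.5]
finger_gap: 0.134
```

```bash
cat > st.py <<'E'
from h import *
import sys
o=ctrl.observe(); R=cv2.Rodrigues(o['orientation'])[0]
ctr=np.array([.55004,-.00543,0]);g=o['position']+R@[0,0,.054]-ctr
print('case',(np.array([g@[.941,.338,0],g@[-.338,.941,0],g[2]])*1e3).round(1),'F',o['force'].round(1),'M',o['moment'].round(2),'t',o['t'],'gap',round(o['finger_gap'],3),'vec',o['orientation'].round(3))
t,_=snap('scene','s_'+sys.argv[1])
w,_=snap('wrist','w_'+sys.argv[1])
a=cv2.resize(t[130:250,225:345],(400,400),interpolation=cv2.INTER_CUBIC);b=cv2.resize(w,(400,300))
z=np.zeros((400,800,3),np.uint8);z[:,:400]=a;z[:300,400:]=b
cv2.imwrite(f'pics/c_{sys.argv[1]}.png',z[:,:,::-1])
E
python3 st.py 1
```

```text
case [-24.1   2.8 147.2] F [-0.9  0.4 -5.5] M [-0.1   0.3   0.03] t 4.075 gap 0.134 vec [-3.092 -0.529  0.016]
```

View pics/c_1.png

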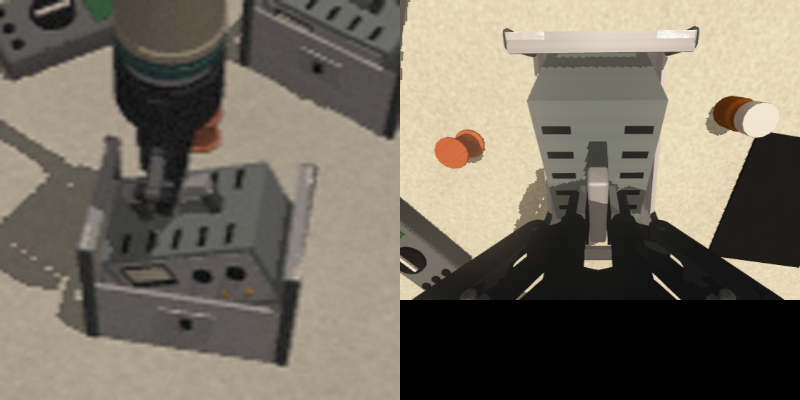

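The unit now hangs in the gripper (5.5 N) and is starting to level. I'll continue along the arc, using the +x wall to turn it.

Emit:
apply_moves(increments="0 0.3 0.1 0.3 0; 0 0.3 0.1 0.3 0; 0 0.3 0.1 0.3 0; 0 0.3 0.1 0.3 0; 0 0 0 0 0")

```text
t: 4.8
position: [0.5376, -0.0075, 0.2138]
orientation: [-3.093, -0.53, 0.024]
force: [-3.3, -1.3, -5.8]
finger_gap: 0.133
```

```bash
python3 st.py 2
```

```text
case [-13.2   2.6 159.8] F [-3.3 -1.3 -5.8] M [-0.23  0.73  0.09] t 4.8 gap 0.133 vec [-3.093 -0.53   0.024]
```

Emit:
apply_moves(increments="0 0.3 0.1 0.2 0; 0 0.3 0.1 0.2 0; 0 0.3 0.1 0.2 0; 0 0.3 0.1 0.2 0; 0 0 0 0 0")

```text
t: 5.52
position: [0.5468, -0.0044, 0.222]
orientation: [-3.094, -0.531, 0.037]
force: [-2.9, -1.7, -4.3]
finger_gap: 0.136
```

```bash
python3 st.py 3
```

```text
case [ -4.    2.4 168. ] F [-2.9 -1.7 -4.3] M [-0.26  0.65  0.14] t 5.525 gap 0.136 vec [-3.094 -0.531  0.037]
```

View pics/c_3.png

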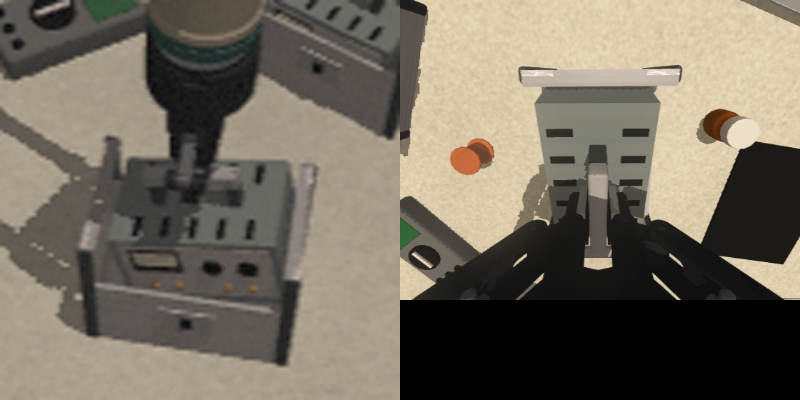

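Emit:
apply_moves(increments="0 0.3 0.1 0.15 0; 0 0.3 0.1 0.15 0; 0 0.3 0.1 0.1 0; 0 0.3 0.1 0 0; 0 0 0 0 0")

```text
t: 6.25
position: [0.5558, -0.0014, 0.2259]
orientation: [-3.094, -0.533, 0.052]
force: [-2.2, -1.1, -4.7]
finger_gap: 0.134
```

```bash
python3 st.py 4; python3 -c "
from h import *
print(cv2.Rodrigues(ctrl.observe()['orientation'])[0][:,2])"
```

```text
case [  5.1   2.3 171.9] F [-2.2 -1.1 -4.7] M [-0.15  0.6   0.09] t 6.25 gap 0.134 vec [-3.094 -0.533  0.052]
[-0.03233255 -0.0043336  -0.99946777]
```

View pics/c_4.png

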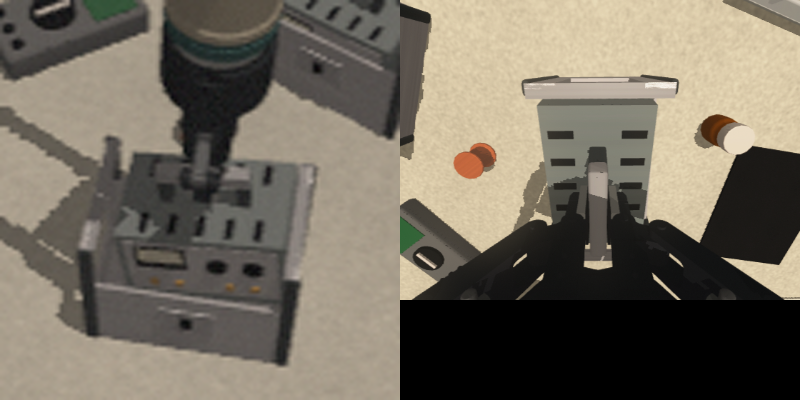

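```bash
cat > tilt.py <<'E'
from h import *
import sys
def tilt(pts,yo):
    c=ctrl.get_calibration('scene');ctr=np.array([.55004,-.00543,0]);n=np.array([-.338,.941,0]);u=np.array([.941,.338,0])
    Q=[]
    for x,y in pts:
        o,d=ray(c,225+x/3.3333,130+y/3.3333); s=(yo-(o-ctr)@n)/(d@n); q=o+s*d-ctr; Q.append((q@u*1e3,q[2]*1e3))
    Q=np.array(Q);print(Q.round(1),np.degrees(np.arctan2(*(Q[1]-Q[0])[::-1])),np.linalg.norm(Q[1]-Q[0]))
tilt([(118,236),(290,252)],-.038)   # roof edge
tilt([(100,292),(275,310)],-.054)   # case wall top, should be level
E
python3 tilt.py
python3 - <<'E'
import cv2
a=cv2.imread('pics/s_4.png')[165:235,245:325];cv2.imwrite('pics/z4.png',cv2.resize(a,None,fx=8,fy=8,interpolation=cv2.INTER_CUBIC))
E
```

```text
[[-53.  130.7]
 [ 76.7 143.3]] 5.570771750003594 130.28325264180862
[[-66.1  71.3]
 [ 71.9  84.2]] 5.32599598524161 138.6211296243221
```

View pics/z4.png

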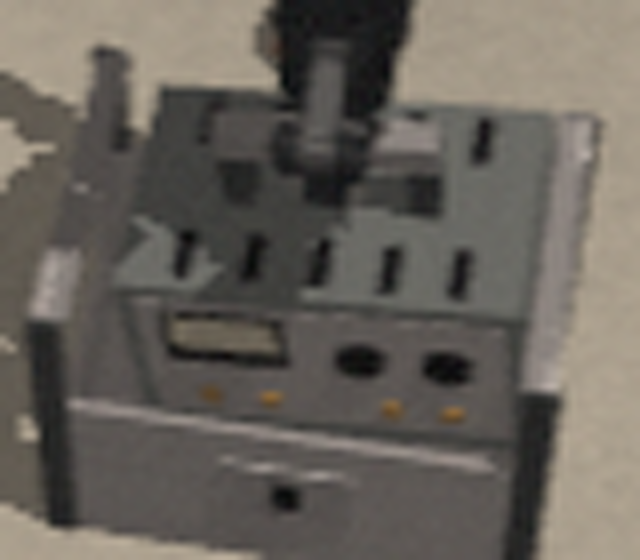

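Emit:
apply_moves(increments="0 0.3 0.1 0 0; 0 0.3 0.1 0 0; 0 0 0 0 0")

```text
t: 6.72
position: [0.557, -0.0008, 0.2255]
orientation: [3.095, 0.534, -0.073]
force: [-2.7, -0.2, -4.7]
finger_gap: 0.135
```

```bash
python3 st.py 5; python3 - <<'E'
import cv2
a=cv2.imread('pics/s_5.png')[165:235,245:325];cv2.imwrite('pics/z5.png',cv2.resize(a,None,fx=8,fy=8,interpolation=cv2.INTER_CUBIC))
from h import *
c=ctrl.get_calibration('scene');ctr=np.array([.55004,-.00543,0]);n=np.array([-.338,.941,0]);u=np.array([.941,.338,0])
for yo,pts in((-.038,[(118,290),(522,322)]),(-.052,[(72,402),(495,467)])):
    for x,y in pts:
        o,d=ray(c,245+x/8,165+y/8); s=(yo-(o-ctr)@n)/(d@n); q=o+s*d-ctr;print(yo,q@u,q[2])
# level references: front roof edge level at z .146
for x in(-.060,.070): print((proj(c,ctr+u*x-n*.038+[0,0,.146])-[245,165])*8)
E
```

```text
case [  5.6   2.4 171.5] F [-2.7 -0.2 -4.7] M [-0.11  0.4   0.05] t 6.725 gap 0.135 vec [ 3.095  0.534 -0.073]
-0.038 -0.05472147157807795 0.12819549501738647
-0.038 0.072322613072481 0.14375630520539495
-0.052 -0.06884605044239166 0.07915252472367829
-0.052 0.07044088331236507 0.07848669584898538
[ 99.52590445 255.78122526]
[515.00403263 316.87756372]
```

View pics/z5.png

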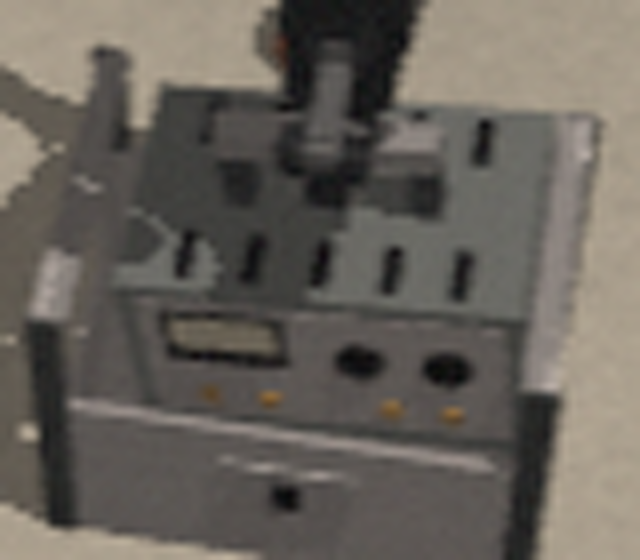

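The picture shows the unit still about 7° up at its +x end: the roof's front edge runs (118,290)→(522,322), while a level edge would fall much more steeply. It is wedged between the +x wall and rim. I'll ease the grip to 20 N so it turns in the pads, and push on against the rim.

Emit:
apply_moves(increments="0 0 0 0.1 0; 0 0.5 0.2 0.1 0; 0 0.5 0.2 0.1 0; 0 0.4 0.1 0 0", force=20)

```text
t: 7.32
position: [0.5601, 0.0001, 0.2275]
orientation: [3.087, 0.537, -0.122]
force: [-11.8, -4.1, 0.8]
finger_gap: 0.134
```

```bash
python3 st.py 6; cat > led.py <<'E'
from h import *
import sys
# amber LEDs + roof/front edge: slope in the unit's front plane (scene view)
im=cv2.imread(f'pics/s_{sys.argv[1]}.png');c=ctrl.get_calibration('scene')
ctr=np.array([.55004,-.00543,0]);n=np.array([-.338,.941,0]);u=np.array([.941,.338,0])
r=im[195:225,255:310].astype(int);m=((r[:,:,2]-r[:,:,0]>45)).astype(np.uint8)
N,l,s,ce=cv2.connectedComponentsWithStats(m,connectivity=8)
Q=[]
for i in range(1,N):
    w=(r[:,:,2]-r[:,:,0])*(l==i);ys,xs=np.mgrid[0:r.shape[0],0:r.shape[1]]
    p=(255+(w*xs).sum()/w.sum(),195+(w*ys).sum()/w.sum())
    o,d=ray(c,*p);k=(-.038-(o-ctr)@n)/(d@n);q=o+k*d-ctr;Q.append((q@u*1e3,q[2]*1e3,s[i,4]))
Q=np.array(sorted(Q));print(Q.round(1));f=np.polyfit(Q[:,0],Q[:,1],1);print('tilt deg',np.degrees(np.arctan(f[0])))
E
python3 led.py 3;python3 led.py 4;python3 led.py 5;python3 led.py 6
```

```text
case [  7.2   2.3 173.6] F [-11.8  -4.1   0.8] M [-0.57  1.83  0.1 ] t 7.325 gap 0.134 vec [ 3.087  0.537 -0.122]
[[-25.1  70.3   2. ]
 [ -6.4  75.6   2. ]
 [ 33.1  81.8   2. ]
 [ 51.3  87.    2. ]]
tilt deg 11.615037032220183
[[-26.3  75.    1. ]
 [ -6.4  80.6   2. ]
 [ 33.2  84.4   4. ]
 [ 53.8  87.7   2. ]]
tilt deg 8.30918835461205
[[-6.7 79.2  3. ]
 [33.2 84.3  4. ]
 [53.7 87.7  2. ]]
tilt deg 7.865720808480861
[[-6.8 82.1  3. ]
 [32.6 85.2  3. ]
 [51.8 85.8  3. ]]
tilt deg 3.728024164099374
```

Emit:
apply_moves(increments="0 0.6 0.2 0.1 0; 0 0.6 0.2 0.1 0")

```text
t: 7.68
position: [0.5629, 0.0011, 0.2294]
orientation: [3.082, 0.537, -0.162]
force: [-15.2, -6.9, 0.2]
finger_gap: 0.133
```

```bash
python3 st.py 7; python3 led.py 7
```

```text
case [  8.8   2.3 175.7] F [-15.2  -6.9   0.2] M [-1.18  2.47  0.1 ] t 7.675 gap 0.133 vec [ 3.082  0.537 -0.162]
[[-10.3  84.5   1. ]
 [ 30.4  86.    2. ]
 [ 51.3  87.    2. ]]
tilt deg 2.329665256128449
```

Emit:
apply_moves(increments="0 0 0 0 0; 0 -0.3 -0.1 0 0; 0 -0.3 -0.1 0 0; 0 -0.2 -0.1 0 0; 0 0 0 0 0", force=50)

```text
t: 8.4
position: [0.5589, -0.001, 0.2302]
orientation: [3.084, 0.536, -0.143]
force: [-0.2, 0.3, -6.4]
finger_gap: 0.128
```

```bash
python3 st.py 8; python3 led.py 8
```

```text
case [  5.    1.6 176.4] F [-0.2  0.3 -6.4] M [ 0.05 -0.07 -0.01] t 8.4 gap 0.128 vec [ 3.084  0.536 -0.143]
[[-31.6  78.5   1. ]
 [-13.   83.7   1. ]
 [ 29.2  85.7   3. ]
 [ 48.7  86.3   2. ]]
tilt deg 4.888876140127598
```

View pics/c_8.png

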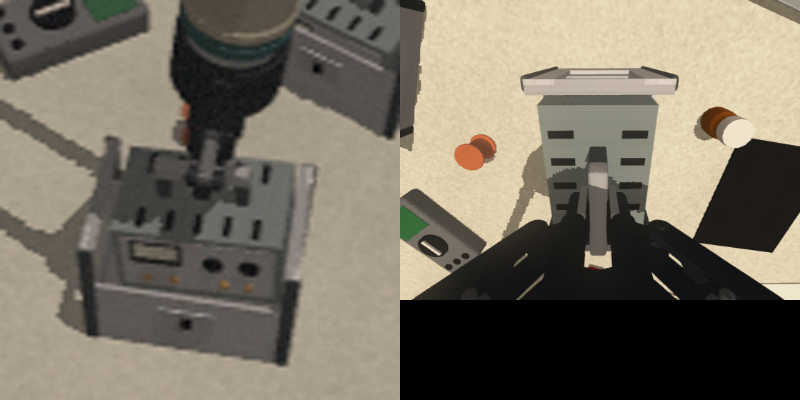

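The unit hangs free (6.4 N down, lateral force about 0), level within about 3°, with its roof clear of both rims. I'm shifting 3 mm to centre it and lifting straight up.

Emit:
apply_moves(increments="0 -0.3 -0.1 0 0; 0 0 0 0.8 0; 0 0 0 1 0; 0 0 0 1 0; 0 0 0 0 0")

```text
t: 9.12
position: [0.5564, -0.002, 0.261]
orientation: [3.083, 0.536, -0.14]
force: [-0.3, -0.0, -5.7]
finger_gap: 0.127
```

```bash
python3 st.py 9
```

```text
case [  2.3   1.4 207.2] F [-0.3 -0.  -5.7] M [ 0.04 -0.18  0.01] t 9.125 gap 0.127 vec [ 3.083  0.536 -0.14 ]
```

Emit:
apply_moves(increments="0 0 0 1.2 0; 0 0 0 1.5 0; 0 0 0 1.5 0; 0 0 0 1.5 0; 0 0 0 1.5 0; 0 0 0 1.5 0; 0 0 0 0 0")

```text
t: 10.1
position: [0.5557, -0.0019, 0.354]
orientation: [3.084, 0.536, -0.14]
force: [0.3, -0.8, -6.3]
finger_gap: 0.129
```

```bash
python3 st.py 10; python3 - <<'E'
from h import *
# mat from current top view
im,c=snap('top','t10'); im=im[:,:,::-1]
m=(im.max(2)<50).astype(np.uint8);m[:, :325]=0;m[:,395:]=0;m[:175]=0;m[255:]=0
k=max(cv2.findContours(m,0,1)[0],key=cv2.contourArea);print(cv2.minAreaRect(k))
o=ctrl.observe();R=cv2.Rodrigues(o['orientation'])[0];print(o['position'],o['position']+R@[0,0,.054])
E
```

```text
case [  1.6   1.8 300.2] F [ 0.3 -0.8 -6.3] M [ 0.05 -0.12 -0.01] t 10.1 gap 0.129 vec [ 3.084  0.536 -0.14 ]
((357.161376953125, 213.56484985351562), (60.05774688720703, 44.11339569091797), 79.15969848632812)
[ 0.55472455 -0.00183555  0.35164712] [ 0.54978954 -0.00308959  0.29788772]
```

Emit:
apply_moves(increments="0 0 -1.5 0 -1; 0 -0.3 -3 0 -1; 0 -0.3 -3 0 -1; 0 -0.3 -3 0 -1; 0 -0.3 -3 0 -1; 0 -0.3 -3 0 -1; 0 -0.3 -3 0 -1; 0 -0.3 -3 0 -1; 0 -0.2 -2.5 0 -1; 0 0 -1.5 0 -0.5; 0 0 0 0 0; 0 0 0 0 0")

```text
t: 11.75
position: [0.5258, -0.2839, 0.3426]
orientation: [-3.122, -0.256, 0.174]
force: [0.7, -0.4, -6.5]
finger_gap: 0.129
```

```bash
cat > pos.py <<'E'
from h import *
o=ctrl.observe();R=cv2.Rodrigues(o['orientation'])[0];g=o['position']+R@[0,0,.054]
print('grip',g.round(4),'yaw',np.degrees(np.arctan2(R[1,0],R[0,0])).round(2),'to go cm',((np.array([.525,-.281,.114])-g)*100).round(2),'F',o['force'].round(1),o['t'])
E
python3 pos.py
```

```text
grip [ 0.5199 -0.2841  0.2889] yaw 9.43 to go cm [  0.51   0.31 -17.49] F [ 0.7 -0.4 -6.5] 11.75
```

Emit:
apply_moves(increments="0 0.2 0.1 -1.5 0; 0 0.2 0.1 -2.5 0; 0 0.1 0.1 -2.5 0; 0 0 0 -2.5 0; 0 0 0 -2 0; 0 0 0 -1.5 0; 0 0 0 -1 0; 0 0 0 0 0")

```text
t: 12.75
position: [0.5316, -0.2721, 0.1992]
orientation: [-3.116, -0.27, 0.174]
force: [0.5, -0.5, -6.5]
finger_gap: 0.125
```

```bash
python3 pos.py; python3 - <<'E'
from h import *
im,c=snap('scene','s11'); 
print([proj(c,(.528+dx,-.281+dy,z)).round() for dx,dy,z in((-.1,-.1,0),(.1,.1,.15))])
p=proj(c,(.528,-.281,.07)).astype(int);x0=max(p[0]-75,0);y0=max(p[1]-75,0)
cv2.imwrite('pics/z11.png',cv2.resize(im[y0:y0+150,x0:x0+150,::-1],(600,600),interpolation=cv2.INTER_CUBIC));print(x0,y0)
E
```

```text
grip [ 0.5256 -0.2722  0.1455] yaw 9.96 to go cm [-0.06 -0.88 -3.15] F [ 0.5 -0.5 -6.5] 12.75
[array([165., 311.]), array([276., 256.])]
143 210
```

Emit:
apply_moves(increments="0 0 -0.5 -0.5 0; 0 0 -0.5 -0.5 0; 0 0 0 -0.5 0; 0 0 0 -0.4 0; 0 0 0 0 0")

```text
t: 13.42
position: [0.5328, -0.2843, 0.1815]
orientation: [-3.12, -0.269, 0.167]
force: [-0.0, 0.2, -6.7]
finger_gap: 0.126
```

```bash
python3 pos.py
```

```text
grip [ 0.527  -0.2845  0.1278] yaw 9.89 to go cm [-0.2   0.35 -1.38] F [-0.   0.2 -6.7] 13.425
```

Emit:
apply_moves(increments="0 -0.1 0.3 -0.3 0; 0 0 0 -0.3 0; 0 0 0 -0.2 0; 0 0 0 -0.1 0", force=20)

```text
t: 13.92
position: [0.5325, -0.2807, 0.1731]
orientation: [-3.121, -0.269, 0.164]
force: [1.2, 1.1, -0.4]
finger_gap: 0.129
```

```bash
python3 pos.py
```

```text
grip [ 0.5268 -0.281   0.1194] yaw 9.88 to go cm [-0.18 -0.   -0.54] F [ 1.2  1.1 -0.4] 13.925
```

Emit:
apply_moves(increments="0 0 0 -0.1 0; 0 0 0 -0.1 0; 0 0 0 -0.1 0; 0 0 0 0 0")

```text
t: 14.42
position: [0.533, -0.2805, 0.1727]
orientation: [-3.122, -0.269, 0.161]
force: [0.7, 1.6, -0.4]
finger_gap: 0.125
```

```bash
python3 pos.py
```

```text
grip [ 0.5274 -0.2808  0.119 ] yaw 9.87 to go cm [-0.24 -0.02 -0.5 ] F [ 0.7  1.6 -0.4] 14.425
```

Emit:
apply_moves(increments="0 0 0 -0.3 0; 0 0 0 -0.4 0; 0 0 0 -0.3 0")

```text
t: 14.8
position: [0.537, -0.2787, 0.1695]
orientation: [-3.123, -0.266, 0.142]
force: [-4.8, 5.8, 19.1]
finger_gap: 0.129
```

```bash
python3 pos.py; python3 - <<'E'
from h import *
im,c=snap('scene','s12')
cv2.imwrite('pics/z12.png',cv2.resize(im[210:360,143:293,::-1],(600,600),interpolation=cv2.INTER_CUBIC))
# front roof edge, if level & aligned at mat centre
u=np.array([np.cos(.172),np.sin(.172),0]);n=np.array([-u[1],u[0],0])
for z in(.084,.004):
  for x in(-.065,.065): print(z,((proj(c,np.array([.528,-.281,z])+u*x-n*.04)-[143,210])*4).round(1))
E
```

```text
grip [ 0.5321 -0.2789  0.1157] yaw 9.76 to go cm [-0.71 -0.21 -0.17] F [-4.8  5.8 19.1] 14.8
0.084 [166.6 318.8]
0.084 [374.5 393.7]
0.004 [191.9 365.2]
0.004 [385.4 435.8]
```

View pics/z12.png

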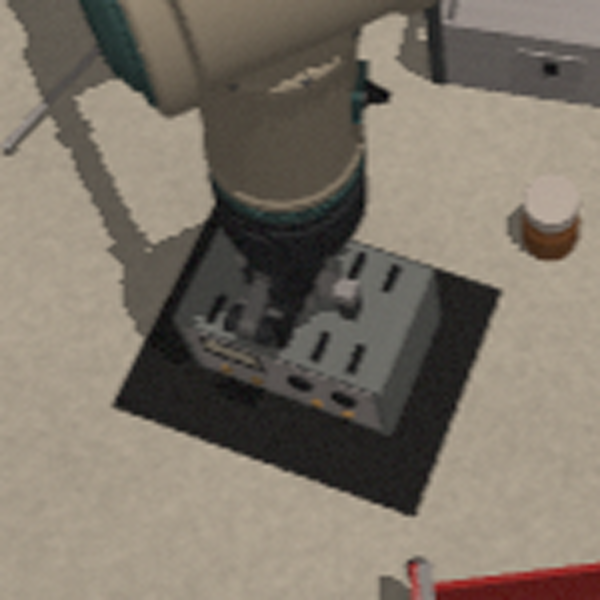

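The unit stands level on the mat: its front roof edge runs (172,318)→(384,394), parallel to the predicted level edge, and it is centred within about 5 mm. I'll relax the press, open the gripper and back straight up.

Emit:
apply_moves(increments="0 0 0 0 0; 0 0 0 0.1 0; 0.2 0 0 0 0; 0.3 0 0 0 0; 0.5 0 0 0 0; 0.7 0 0 0 0; 0.7 0 0 0 0; 0.7 0 0 0 0")

```text
t: 15.85
position: [0.5372, -0.2805, 0.17]
orientation: [-3.126, -0.267, 0.141]
force: [0.4, -0.1, 0.0]
finger_gap: 0.698
```

```bash
python3 pos.py; python3 -c "
from h import *
print(ctrl.observe()['finger_gap'])"
```

```text
grip [ 0.5324 -0.2809  0.1162] yaw 9.78 to go cm [-0.74 -0.01 -0.22] F [ 0.4 -0.1  0. ] 15.85
0.697986077225257
```

Emit:
apply_moves(increments="0.7 0 0 1 0; 0.7 0 0 2 0; 0.7 0 0 2 0; 0.7 0 0 2 0; 0.7 0 0 3 0; 0.7 0 0 3 0; 0.7 -3 0 2 0; 0.7 -4 -2 2 0; 0.7 -4 -4 0 0; 0.7 -4 -4 0 0; 0.7 0 -5 0 0; 0.7 0 -5 0 0; 0.7 0 -4 0 0; 0.7 0 0 0 0; 0.7 0 0 0 0")

```text
t: 17.73
position: [0.3812, -0.5253, 0.3576]
orientation: [3.117, 0.269, -0.126]
force: [0.6, -0.1, -0.2]
finger_gap: 0.697
```

```bash
python3 pos.py; python3 - <<'E'
from h import *
im,c=snap('top','t13'); s,cs=snap('scene','s13')
x=cv2.resize(im[170:260,315:405],(400,400),interpolation=cv2.INTER_CUBIC);y=cv2.resize(s[80:360,143:423],(400,400),interpolation=cv2.INTER_CUBIC)
cv2.imwrite('pics/z13.png',np.hstack([x,y])[:,:,::-1])
u=np.array([np.cos(.172),np.sin(.172),0]);n=np.array([-u[1],u[0],0])
for a,b in((-1,-1),(1,-1),(1,1),(-1,1)): print(((proj(c,np.array([.528,-.281,.084])+u*.065*a+n*.04*b)-[315,170])*400/90).round(1))
E
```

```text
grip [ 0.3769 -0.5263  0.3037] yaw 9.87 to go cm [ 14.81  24.53 -18.97] F [ 0.6 -0.1 -0.2] 17.725
[279.3 266.5]
[245.1  84.3]
[133.3 103.3]
[166.7 285.7]
```

The viewer limit is reached, so I'll make the final check in numbers.

```bash
python3 - <<'E'
from h import *
c=ctrl.get_calibration('top');im,_=snap('top','t14')
f=lambda p:cv2.imread(p).astype(int)
a,b,d=f('pics/top0.png'),f('pics/t13.png'),f('pics/t14.png')
print('other case diff',np.abs(a-d)[172:240,152:205].mean(),'empty case diff',np.abs(a-d)[172:240,245:298].mean(),'still',np.abs(b-d)[170:260,315:405].mean())
m=np.zeros(d.shape[:2],np.uint8);m[175:255,325:395]=(d[175:255,325:395].max(2)>65)
M=np.zeros_like(m);P=[proj(c,np.array([.528,-.281,.004])+np.array(q)) for q in[(-.1107+.0,.054,0),(.0833,.0883,0),(.1104,-.055,0),(-.0835,-.088,0)]]
cv2.fillConvexPoly(M,np.int32(P),1);m&=cv2.erode(M,np.ones((3,3)))
k=max(cv2.findContours(m,0,1)[0],key=cv2.contourArea);r=cv2.minAreaRect(k);print(r)
Q=np.array([ray(c,*p,.084) for p in cv2.boxPoints(r)]);print(Q.round(3),Q.mean(0)[:2]-[.528,-.281])
print('sides',np.linalg.norm(Q[0]-Q[1]),np.linalg.norm(Q[1]-Q[2]))
E
```

```text
other case diff 0.9816870144284129 empty case diff 21.683499815020348 still 1.1239917695473252
((358.45947265625, 210.7567596435547), (42.08613967895508, 29.591815948486328), 80.53767395019531)
[[ 0.588 -0.216  0.084]
 [ 0.603 -0.308  0.084]
 [ 0.474 -0.327  0.084]
 [ 0.458 -0.237  0.084]] [0.00265944 0.00901334]
sides 0.092787050742554 0.13130410407614318
```

```bash
python3 -c "
from h import *
print(ctrl.finish_job())"
```

```text
the job is handed in; nothing more can be done
None
```

The crooked unit is out of its case and stands upright, let go, on the black mat, and the job is handed in at about 18 s of the 51 s. I gripped it by the handle and turned it in the pads by pushing its +x end against the case's end wall and rim. It came level to about 2–3°. It then hung free with almost no sideways force, so I lifted it straight out and set it down.

**Last checks:**
- **Unit on the mat:** it is within about 5 mm of the mat's middle along x. Its roof measures 131 mm long, its roof edge looked level in the picture taken just before I let go, and it did not move between two pictures after release.
- **Other unit:** its part of the top view is unchanged from the start.
- **Robot:** the arm is clear and touching nothing.

**Where it was less clean:**
- **Sideways reading:** the final top view puts the unit 9 mm off centre in y. Its measured width came out 93 mm instead of 80, so the outline probably takes in part of the unit's side. I think the true offset is about half that.
- **Set-down force:** the press on the mat reached 19 N before I eased off and opened the gripper.
- **Tool tilt:** the tool leaned about 5° while pushing against the rim and kept most of that lean to the end.
- **Final look:** the viewer had reached its 12 pictures, so the check after release was by numbers only.

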